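# Ballast the hub stand, drop its kickstand and hold the frame upright

## Task

One of the four ballast pockets in the hub stand's base is empty: put one of the two spare steel slugs standing on the bench fully down into it, and leave the other spare and the slugs already in place alone. Then flip the kickstand down over its centre until it snaps to its stop, bring the leaning hub frame upright onto it, and finish while still holding the frame upright, because it would tip back if let go. Do not disturb the screwdriver, the parts tray or the tin.

Things in the scene. Friction and masses are not known exactly. Their poses are not given: they have to be found in the camera images.
- stand: Fixed base: dark plate 210 (x) x 300 (y) x 12 mm with a pocket block 160 x 54 mm, 32 mm tall, centred at y +150 and at y -150 mm; two round pockets in each. Two rods with rubber balls (x up to 98, y +-70, up to 124 mm high) are the rests that the frame leans on. Origin: underside centre, on the bench; at yaw 0 x points away from the robot, y left, z up; the kickstand is on the -x side.
- pocket0 (a point): Floor centre of the left near pocket at -50 mm x, +150 mm y from the stand's origin, 12 mm above the bench: a round upright hole 34 mm in diameter, 20 mm deep, mouth 32 mm above the bench with a 2 mm chamfer. A slug fully down has its underside centre here and stands 40 mm out of the block. One pocket has no slug near this point: it is empty.
- pocket1 (a point): Floor centre of the left far pocket at +50 mm x, +150 mm y from the stand's origin, 12 mm above the bench: a round upright hole 34 mm in diameter, 20 mm deep, mouth 32 mm above the bench with a 2 mm chamfer. A slug fully down has its underside centre here and stands 40 mm out of the block. One pocket has no slug near this point: it is empty.
- pocket2 (a point): Floor centre of the right near pocket at -50 mm x, -150 mm y from the stand's origin, 12 mm above the bench: a round upright hole 34 mm in diameter, 20 mm deep, mouth 32 mm above the bench with a 2 mm chamfer. A slug fully down has its underside centre here and stands 40 mm out of the block. One pocket has no slug near this point: it is empty.
- pocket3 (a point): Floor centre of the right far pocket at +50 mm x, -150 mm y from the stand's origin, 12 mm above the bench: a round upright hole 34 mm in diameter, 20 mm deep, mouth 32 mm above the bench with a 2 mm chamfer. A slug fully down has its underside centre here and stands 40 mm out of the block. One pocket has no slug near this point: it is empty.
- slug0: A ballast slug already in one of the stand's pockets. Identical to the others: a plain bright steel cylinder 30 mm in diameter and 60 mm tall, 0.33 kg, standing upright, with a 4 mm chamfer round its foot. Origin: centre of its underside; z: its axis, up.
- slug1: A ballast slug already in one of the stand's pockets. Identical to the others: a plain bright steel cylinder 30 mm in diameter and 60 mm tall, 0.33 kg, standing upright, with a 4 mm chamfer round its foot. Origin: centre of its underside; z: its axis, up.
- slug2: A ballast slug already in one of the stand's pockets. Identical to the others: a plain bright steel cylinder 30 mm in diameter and 60 mm tall, 0.33 kg, standing upright, with a 4 mm chamfer round its foot. Origin: centre of its underside; z: its axis, up.
- spare0: A spare ballast slug standing on the bench to the left of the stand. Identical to the others: a plain bright steel cylinder 30 mm in diameter and 60 mm tall, 0.33 kg, standing upright, with a 4 mm chamfer round its foot. Origin: centre of its underside; z: its axis, up.
- spare1: A spare ballast slug standing on the bench to the right of the stand. Identical to the others: a plain bright steel cylinder 30 mm in diameter and 60 mm tall, 0.33 kg, standing upright, with a 4 mm chamfer round its foot. Origin: centre of its underside; z: its axis, up.
- frame: Hub frame, 0.95 kg: hoop of 18 mm dark steel tube, 158 mm wide, with a black panel and, on its +x side, an aluminium hub 77 mm long. Hinged along the stand's y. Origin: hinge axis, 30 mm above the stand's origin; z up the hoop; axes as the stand's when upright. Starts leaning 0.4 rad to the stand's +x. Upright it still tips back to +x: about 2 N at the top bar holds it, 4 N lifts it off its rests.
- frame_bar (a point): Middle of the frame's level top bar, on the axis of the 18 mm round tube, 215 mm from the hinge along the frame's z (228 mm above the bench leaning, 245 mm upright). The bar runs along y, 120 mm clear between the side tubes and open for 40 mm below, down to the panel. It can turn in the grip as the frame swings.
- kickstand (a joint): Angle of the kickstand in rad: 0 folded up (start), 1.95 fully down at its stop. A spring pushes it away from its centre, at about 0.75 with its weight: below that it springs back to 0, beyond 0.9 it surely snaps on down to 1.95 by itself. Turning it takes at most 0.25 N m (about 3 N near the foot).
- kick_pivot (a point): Kickstand pivot, axis along the stand's y, on a bracket at -65 mm x, +85 mm z in the frame's own axes, mid width; about 134 mm above the bench while the frame leans. The bracket is 29 mm wide; its tension spring lies beside it on the +y side, out to 28 mm from mid width, joined to the leg by a pin 30 mm from the pivot. Push the leg further out than that.
- kick_foot (a point): Centre of the kickstand's rubber foot (18 mm ball), 95 mm from the pivot along a straight 12 mm round steel leg. Folded up, the leg points to the stand's -x and about 38 degrees above level while the frame leans; it swings down through level. With the leg down and the frame upright the foot stands on the base plate and stops the frame from tipping on to -x.
- screwdriver: Bystander: an all-black-handled screwdriver 200 mm long lying on the bench far to the left, along its x axis. Origin: its middle, underside.
- tray: Bystander: an open grey plastic parts tray 90 x 130 mm, 30 mm tall, beyond the stand. Origin: centre of its underside.
- tin: Bystander: a pale metal tin 60 mm in diameter, 85 mm tall, far to the right. Origin: centre of its underside.
Things that resemble listed ones, but are neither listed nor needed, are in the scene too. Leave any purple or yellow look-alike of the spare1 alone. What is shaped like the spare0 but blue is not meant.

How it is judged (in metres and radians):
On the way, in this order (a step that is already met when the one before it is completed fails the run):
1. a spare is fully down in the empty pocket and let go, the other slugs in place (((horizontal distance between spare0 and pocket0 below 0.004 m and z of spare0 in the frame of pocket0 below 0.003 m) or (horizontal distance between spare0 and pocket1 below 0.004 m and z of spare0 in the frame of pocket1 below 0.003 m) or (horizontal distance between spare0 and pocket2 below 0.004 m and z of spare0 in the frame of pocket2 below 0.003 m) or (horizontal distance between spare0 and pocket3 below 0.004 m and z of spare0 in the frame of pocket3 below 0.003 m) or (horizontal distance between spare1 and pocket0 below 0.004 m and z of spare1 in the frame of pocket0 below 0.003 m) or (horizontal distance between spare1 and pocket1 below 0.004 m and z of spare1 in the frame of pocket1 below 0.003 m) or (horizontal distance between spare1 and pocket2 below 0.004 m and z of spare1 in the frame of pocket2 below 0.003 m) or (horizontal distance between spare1 and pocket3 below 0.004 m and z of spare1 in the frame of pocket3 below 0.003 m)) and distance of each of slug0, slug1, slug2 from where it was at the start of the episode below 0.004 m and contact force between the fingers and spare0 below 0.2 N and contact force between the fingers and spare1 below 0.2 N), for 0.2 s.
2. the kickstand is flipped over centre, down to its stop (value of joint kickstand above 1.85 rad), for 0.2 s.
3. the frame is upright, still, and held by the robot (angle between frame's own z axis and vertical below 0.07 rad and angular speed of frame below 0.1 rad/s and contact force between any of the fingers, the arm and frame above 0.8 N), for 0.3 s.
At the end, for the whole second after the job is handed in: A spare is in the empty pocket (within 4 mm of centre, 3 mm of floor), slugs in place (4 mm); the other spare stands within 30 mm of its start; kickstand above 1.85 rad; frame within 0.07 rad of upright, under 0.1 rad/s, held by the robot with over 0.8 N (all of step 1 and all of step 3 and value of joint kickstand above 1.85 rad and ((height (world z) of spare0 below 0.004 m and angle between spare0's own z axis and vertical below 0.1 rad and distance of spare0 from where it was at the start of the episode below 0.03 m) or (height (world z) of spare1 below 0.004 m and angle between spare1's own z axis and vertical below 0.1 rad and distance of spare1 from where it was at the start of the episode below 0.03 m))); the arm keeps its last pose, push and grip.
It fails at once if a slug that was already in its pocket is pulled out (distance of any of slug0, slug1, slug2 from where it was at the start of the episode above 0.015 m).
It fails at once if the screwdriver, the tray or the tin is moved by more than 30 mm (distance of any of screwdriver, tray, tin from where it was at the start of the episode above 0.03 m).
It also fails if it takes over 72 s, if anything falls off the work surface, if the arm or the gripper's body presses on something with over 40 N, if the wrist force passes 120 N, or if a joint passes its speed limit or range.

## Robot

A 6-joint arm with a two-finger parallel gripper is mounted at the origin on the work surface. World frame = base frame: x ahead of the robot, y to its left, z up, the work surface at z = 0. Lengths are in m, angles in degrees, forces in N, time in s.
With the tool pointing down it reaches from about 0.375 to 0.9 m from the base axis. Payload 3.1 kg.
Tool frame: the origin (TCP) lies midway between the tips of the shut fingers; the grasp point (between the pads) lies bot.hold_point_z behind it (bot.hold_point_z is the distance from the TCP to the grasp point, in m); z points along the fingers, y is the direction in which the jaws open and shut (so a half turn about z gives the same grasp; the last joint's range is limited). The gripper opens to 87 mm and grips with 3 to 60 N. Pads are 19 mm wide; open, the fingers measure 117 mm over their backs; the gripper's body (75 mm by 190 mm) begins 51 mm behind the grasp point.
Start: joints at [66.549, 30.224, 82.088, -0, 67.689, -10.227], TCP at [0.143, 0.608, 0.195] pointing down, gripper open.
Joint ranges: [-176.69, 176.69], [-43.24, 126.21], [12.49, 139.97], [-82, 262], [0, 151.66], [-163.58, 163.58]. Speed limits (degrees/s): [159.86, 159.86, 180, 180, 180, 180].

## Interface

Orientations are given as a 3x3 rotation matrix whose columns are the frame's x, y, z axes.
In Python, from rig import bot, vision gives the robot as it stands.
- The arm moves only by the shell command python3 -m inch 'ROWS'. ROWS is JSON, a list of rows, each a list of 5 numbers: the finger opening in mm, from 0 to 87, then the shift along the tool's x, y, z in mm, then the turn about the tool's z in rad. In form: [[hand, dx, dy, dz, roll], ...]. A call has 1 to 8 rows; each row is the pose to reach, as a shift and turn from the pose measured when the call began, along the tool's axes at that moment; what a row does not reach only later rows make up. A row lasts 1/10 s, in which the tool goes at most 50 mm and 8.59 degrees, less where a joint would pass 70% of its speed; a pose out of reach is approached as far as the arm can. A call with a gripper value outside its range is refused whole. The fingers move at their own pace and stop on an object; the grip force is fixed at half the most. Time passes only in rows, so rows that repeat a pose let the fingers close. It gives the time, the measured TCP pose, the force and the opening at its end, in the units of the state.
- bot.read_state(): the state, without advancing time (a new reading comes with each control period).
- vision.capture(name): name is "scene" or "top" or "wrist"; returns (picture, depth): 420x560x3 uint8, red, green, blue; 420x560 float32, m along the optical axis (not along the pixel's ray), 0 where there is no reading.
- vision.camera_model(name): a dict with "intrinsics" (3x3 intrinsics, pixels), "camera_from_world" (4x4, takes a point from world to camera coordinates). Camera axes: x right, y down, z forward; pixel columns grow to the right and rows downward; lengths in m; the calibration is good to about 2 mm. A picture is of the moment at which its call begins: read the wrist's pose just before it. camera_model takes no time and is no camera call; for the wrist camera it gives the pose at the moment of the call.
- bot.hand_in(): hands the job in, once; it reports no verdict.
The state is a dict: "time_s": time; "joint_positions": joint angles; "qvel": joint speeds; "tau": joint torques, N m; "position": TCP position; "tcp_rot": TCP orientation; "force": force on the tool from outside, world axes, zero at the start; "moment": the same for the moment, N m; "opening": opening from 0.0 (shut) to 1.0 (fully open).
Only numpy, scipy, OpenCV 4.12 (cv2) and the standard library are available. Lean on these libraries where they do the work, as an engineer would, in place of code of your own. Each camera call takes 0.05 s, during which the arm holds its last target. There are 200 camera calls.

## Working session

There is one attempt and no reset: what is moved stays moved. The work goes in short steps, Python scripts to look and compute and a shell command to move; the robot and the scene stay as the last step left them, time stands still between calls to the robot, and variables do not carry over. Pictures are saved under pics/ and viewed, about 8 in all and at most 12, crops included, and the job is handed in when it is done.

```bash
ls; mkdir -p pics; python3 - <<'E'
from rig import bot, vision
import cv2,numpy as np
s=bot.read_state();print(s['time_s'],s['position'],s['tcp_rot'],s['opening'],bot.hold_point_z)
for n in ['scene','top']:
    p,d=vision.capture(n);cv2.imwrite(f'pics/{n}0.png',p[:,:,::-1]);np.save(f'pics/{n}0.npy',d)
    print(n,vision.camera_model(n))
E
```

```text
pics
0.0 [0.14262641 0.60769196 0.19377308] [[-9.73496445e-01  2.28700537e-01 -8.58112039e-04]
 [ 2.28701840e-01  9.73494429e-01 -2.01635964e-03]
 [ 3.74224758e-04 -2.15917074e-03 -9.99997599e-01]] 1.0023728276711994 0.0187
scene {'intrinsics': array([[426.03017761,   0.        , 278.11795167],
       [  0.        , 426.03017761, 214.60876138],
       [  0.        ,   0.        ,   1.        ]]), 'camera_from_world': array([[ 0.60611345,  0.79524867, -0.0143544 , -0.36892419],
       [ 0.61231355, -0.47805251, -0.62971256, -0.25175415],
       [-0.50764023,  0.37288785, -0.77669559,  1.575505  ],
       [ 0.        ,  0.        ,  0.        ,  1.        ]])}
top {'intrinsics': array([[470.12590808,   0.        , 279.55414292],
       [  0.        , 470.12590808, 206.46790319],
       [  0.        ,   0.        ,   1.        ]]), 'camera_from_world': array([[-0.01529559, -0.99987953,  0.00264186,  0.01427556],
       [-0.97973235,  0.01445952, -0.1997885 ,  0.60815697],
       [ 0.19972623, -0.00564419, -0.97983548,  1.51729271],
       [ 0.        ,  0.        ,  0.        ,  1.        ]])}
```

View pics/scene0.png

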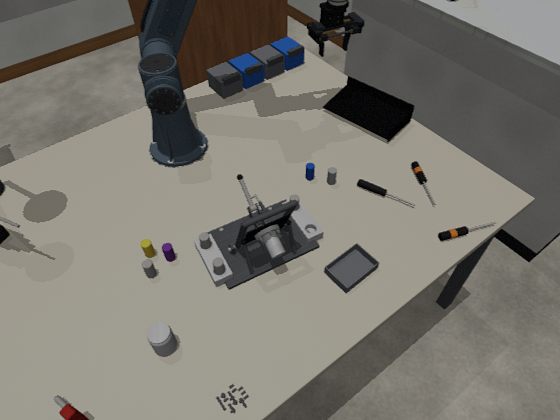

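View pics/top0.png

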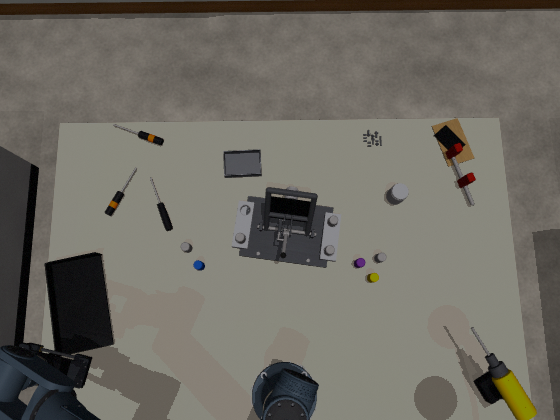

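Scene and top pictures agree. The stand is in the middle, and its empty pocket is the left far one (top 246,209). Slugs are in the other three, at (240,238), (333,220) and (329,250). The grey cylinder left of the stand at (186,246) could be confused with the blue one at (199,265). The grey one on the right at (381,257) could be confused with the purple (360,263) and the yellow (373,278). I choose the grey left cylinder, spare0, and will check it in a crop.

```bash
cat > h.py <<'E'
from rig import bot, vision
import cv2,numpy as np
def cloud(d,m):
    K=m['intrinsics'];T=np.linalg.inv(m['camera_from_world'])
    v,u=np.mgrid[:d.shape[0],:d.shape[1]]
    P=np.stack([(u-K[0,2])/K[0,0]*d,(v-K[1,2])/K[1,1]*d,d],-1)
    W=P@T[:3,:3].T+T[:3,3]; W[d<=0]=np.nan
    return W
def proj(p,m):
    c=m['camera_from_world']@np.r_[p,1]; q=m['intrinsics']@c[:3]; return q[:2]/q[2]
E
python3 - <<'E'
from h import *
p=cv2.imread('pics/top0.png');d=np.load('pics/top0.npy');W=cloud(d,vision.camera_model('top'))
print('bench z',np.nanmedian(W[300:340,200:240,2]))
for n,(u,v),z in [('spare0',(186,246),.06),('blue',(199,265),.06),('spare1',(381,257),.06),('s a',(240,238),.072),('s b',(333,220),.072),('s c',(329,250),.072),('pocket',(246,209),.02)]:
    w=W[v-9:v+10,u-9:u+10].reshape(-1,3); k=abs(w[:,2]-z)<.01
    print(n,k.sum(),np.nanmean(w[k],0).round(4),w[k].min(0).round(3),w[k].max(0).round(3))
# plate/blocks
w=W[170:275,215:350].reshape(-1,3);b=w[(abs(w[:,2]-.032)<.006)]
pl=w[(abs(w[:,2]-.012)<.005)].astype(np.float32)
print(cv2.minAreaRect(pl[:,:2]*1000),cv2.minAreaRect(b[:,:2].astype(np.float32)*1000))
print('foot/leg',[ (u,v,W[v,u].round(3).tolist()) for u,v in [(283,255),(284,245),(285,235)]])
cv2.imwrite('pics/crop1.png',cv2.resize(p[170:280,170:350],None,fx=4.4,fy=4.4,interpolation=cv2.INTER_CUBIC))
E
```

```text
bench z -0.000577563516185875
spare0 67 [0.4798 0.3198 0.0593] [0.466 0.305 0.051] [0.494 0.334 0.066]
blue 69 [0.4184 0.2767 0.059 ] [0.404 0.263 0.051] [0.434 0.292 0.067]
spare1 69 [ 0.4346 -0.3269  0.0588] [ 0.421 -0.344  0.051] [ 0.448 -0.314  0.069]
s a 68 [0.5064 0.1386 0.0709] [0.492 0.124 0.063] [0.519 0.153 0.077]
s b 64 [ 0.5589 -0.1716  0.0703] [ 0.545 -0.185  0.064] [ 0.571 -0.158  0.081]
s c 66 [ 0.4606 -0.157   0.0711] [ 0.446 -0.171  0.063] [ 0.475 -0.145  0.081]
pocket 165 [0.6099 0.1155 0.02  ] [0.576 0.09  0.01 ] [0.643 0.151 0.03 ]
((568.4573364257812, -2.629364013671875), (463.8692321777344, 364.11761474609375), 89.1474380493164) ((595.6476440429688, 7.18646240234375), (421.0303955078125, 276.62109375), 81.21424865722656)
foot/leg [(283, 255, [0.432, -0.002, 0.195]), (284, 245, [0.465, -0.006, 0.17]), (285, 235, [0.5, -0.01, 0.143])]
```

View pics/crop1.png

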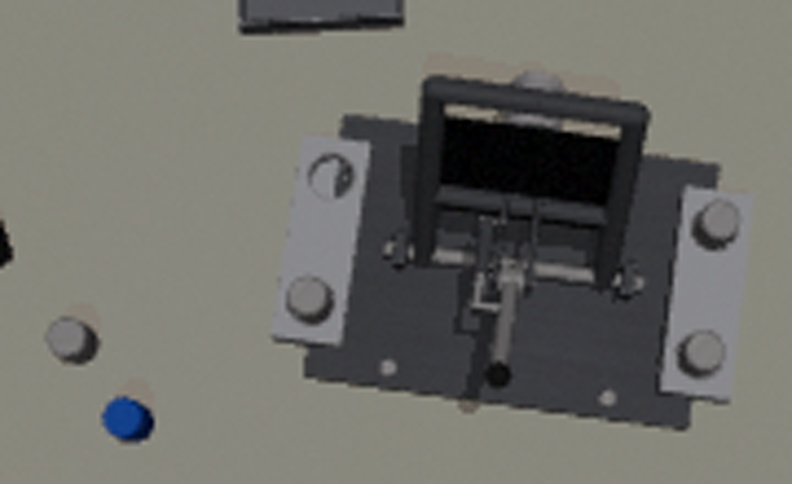

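The crop confirms a bright steel spare0 at crop (72,340), with the blue look-alike separate at (128,418). The empty pocket is at (330,175), the left far one. From the slugs, the stand is at about (0.533,-0.0165) with yaw about -8.7°, and pocket1 is at about (0.605,0.124). I'll grip with the jaws along the stand's x.

```bash
python3 -m inch '[[87,-394,-203,44,1.49],[87,-394,-203,44,1.49],[87,-394,-203,44,1.49],[87,-394,-203,44,1.49],[87,-394,-203,44,1.49],[87,-394,-203,44,1.49],[87,-394,-203,44,1.49],[87,-394,-203,44,1.49]]'
```

```text
time_s: 0.9
position: [0.4462, 0.3479, 0.1542]
tcp_rot: [[-0.133, 0.991, -0.001], [0.991, 0.133, -0.002], [-0.002, -0.001, -1.0]]
force: [0.8, 1.3, -0.1]
opening: 1.001
```

```bash
python3 -m inch '[[87,-32,30,0,0.28],[87,-32,30,0,0.28],[87,-32,30,0,0.28],[87,-32,30,0,0.28]]'; python3 - <<'E'
from h import *
s=bot.read_state();m=vision.camera_model('wrist');p,d=vision.capture('wrist')
cv2.imwrite('pics/w1.png',p[:,:,::-1]);np.save('pics/w1.npy',d)
W=cloud(d,m);k=(abs(W[...,2]-.06)<.005)&(abs(W[...,0]-.48)<.03)&(abs(W[...,1]-.32)<.03)
if k.sum():
    q=W[k][:,:2].astype(np.float32)*1000
    print(k.sum(),W[k].mean(0),cv2.minEnclosingCircle(q))
print(s['position'],s['tcp_rot'].round(4),proj([.48,.32,.06],m))
E
```

```text
time_s: 1.3
position: [0.4794, 0.3201, 0.1538]
tcp_rot: [[0.143, 0.99, -0.003], [0.99, -0.143, -0.002], [-0.002, -0.002, -1.0]]
force: [-0.3, 0.3, -0.7]
opening: 1.005
675 [0.48082471 0.32257681 0.05886814] ((480.7742614746094, 322.0107421875), 14.876038551330566)
[0.47942841 0.32008535 0.1538163 ] [[ 0.1429  0.9897 -0.0026]
 [ 0.9897 -0.1429 -0.0021]
 [-0.0025 -0.0022 -1.    ]] [286.48076498 206.30925685]
```

View pics/w1.png

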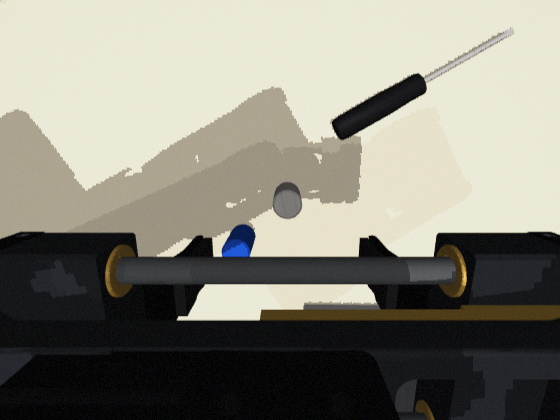

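The wrist picture shows spare0 at (287,200) with the blue one clear at (240,242). Measured position is (0.4808,0.322). I'll descend and grip.

```bash
python3 -m inch '[[87,2,1,50,0],[87,2,1,100,0],[87,2,1,126,0],[87,2,1,126,0],[0,2,1,126,0],[0,2,1,126,0],[0,2,1,126,0],[0,2,1,126,0]]'; python3 -m inch '[[0,0,0,0,0],[0,0,0,0,0],[0,0,0,0,0]]'
```

```text
time_s: 2.15
position: [0.4811, 0.3226, 0.0296]
tcp_rot: [[0.142, 0.99, 0.001], [0.99, -0.142, -0.001], [-0.001, 0.001, -1.0]]
force: [-0.8, -0.1, 1.1]
opening: 0.72
time_s: 2.45
position: [0.4813, 0.3226, 0.0299]
tcp_rot: [[0.142, 0.99, 0.001], [0.99, -0.142, -0.001], [-0.0, 0.001, -1.0]]
force: [-0.4, -0.8, -0.3]
opening: 0.45
```

```bash
python3 -m inch '[[0,0,0,0,0],[0,0,0,0,0],[0,0,0,0,0]]'; python3 -m inch '[[0,0,0,-50,0],[0,0,0,-90,0],[0,0,0,-90,0]]'
```

```text
time_s: 2.75
position: [0.4829, 0.3235, 0.0324]
tcp_rot: [[0.142, 0.99, 0.005], [0.99, -0.142, 0.001], [0.002, 0.004, -1.0]]
force: [-1.9, -0.0, 17.5]
opening: 0.189
time_s: 3.05
position: [0.4868, 0.3254, 0.1281]
tcp_rot: [[0.142, 0.99, 0.016], [0.99, -0.142, 0.006], [0.008, 0.015, -1.0]]
force: [1.0, -0.2, 0.4]
opening: 0.011
```

The grip closed to nothing and missed. I'll look.

```bash
python3 - <<'E'
from h import *
m=vision.camera_model('wrist');p,d=vision.capture('wrist')
cv2.imwrite('pics/w2.png',p[:,:,::-1])
p2,d2=vision.capture('top');m2=vision.camera_model('top');W=cloud(d2,m2)
cv2.imwrite('pics/t2.png',np.vstack([cv2.resize(p2[200:300,120:300],(540,300))[:,:,::-1],cv2.resize(p[:,:,::-1],(540,300))[:,:,::-1][:,:,::-1]]))
E
```

```text
(no output)
```

View pics/t2.png

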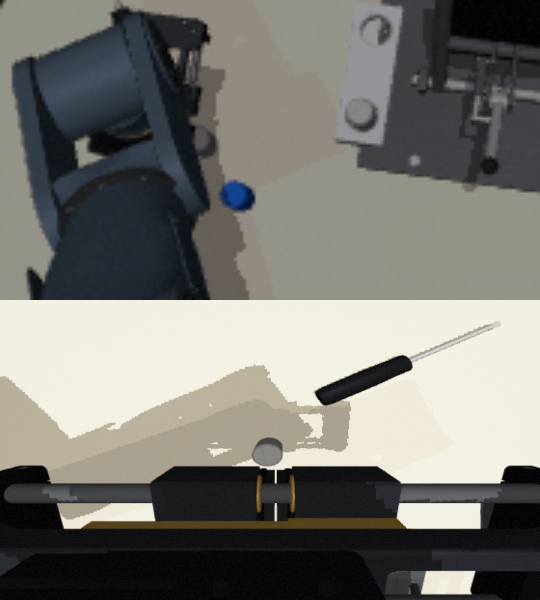

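```bash
python3 - <<'E'
from h import *
s=bot.read_state();m=vision.camera_model('wrist');p,d=vision.capture('wrist');W=cloud(d,m)
for z in (.06,):
    k=(abs(W[...,2]-z)<.006)&(abs(W[...,0]-.48)<.05)&(abs(W[...,1]-.32)<.06)&(np.mgrid[:420,:560][0]<235)
    q=W[k][:,:2].astype(np.float32)*1000
    print(k.sum(),W[k].mean(0),W[k].min(0),W[k].max(0),cv2.minEnclosingCircle(q))
v,u=210,276
print([(v,W[v,u].round(3).tolist()) for v in range(185,235,5)])
d2=vision.capture('top')[1];T=cloud(d2,vision.camera_model('top'))
k=(abs(T[...,2]-.06)<.008)&(abs(T[...,0]-.48)<.04)&(abs(T[...,1]-.32)<.04);print(k.sum(),T[k].mean(0),T[k].min(0),T[k].max(0))
print(s['position'],s['tcp_rot'].round(4),s['opening'])
E
```

```text
834 [0.4799736  0.32359023 0.05898901] [0.46515201 0.30779685 0.05410639] [0.49456939 0.33768209 0.06129883] ((479.8194580078125, 322.7082214355469), 15.059682846069336)
[(185, [0.476, 0.342, -0.001]), (190, [0.475, 0.337, 0.001]), (195, [0.476, 0.337, 0.028]), (200, [0.477, 0.337, 0.057]), (205, [0.476, 0.333, 0.059]), (210, [0.475, 0.329, 0.059]), (215, [0.475, 0.324, 0.059]), (220, [0.474, 0.319, 0.059]), (225, [0.473, 0.315, 0.06]), (230, [0.468, 0.291, -0.001])]
35 [0.4796349  0.31375031 0.05888831] [0.46689624 0.30578849 0.05289624] [0.49342431 0.32040855 0.06364089]
[0.48300704 0.32367584 0.12344603] [[ 0.1421  0.9898  0.0068]
 [ 0.9899 -0.1421  0.0021]
 [ 0.003   0.0065 -1.    ]] 0.0050012607564304725
```

```bash
python3 - <<'E'
from h import *
s=bot.read_state();m=vision.camera_model('wrist');R=s['tcp_rot'];t=s['position']
for nm in ('open','shut'):
    d=np.load('pics/w1.npy') if nm=='open' else vision.capture('wrist')[1]
    W=(cloud(d,m)-t)@R     # tool frame; same cam-in-tool
    k=(W[...,2]<.02)&(abs(W[...,0])<.03)&(abs(W[...,1])<.07)
    q=W[k]; print(nm,k.sum())
    for lo in np.arange(-.1,.02,.01):
        j=(q[:,2]>=lo)&(q[:,2]<lo+.01)
        if j.sum()>3: print(round(lo,3),j.sum(),q[j].min(0).round(3),q[j].max(0).round(3))
E
```

```text
open 60930
-0.1 805 [-0.001 -0.052 -0.1  ] [ 0.016  0.052 -0.09 ]
-0.09 794 [-0.008 -0.056 -0.09 ] [ 0.012  0.056 -0.08 ]
-0.08 1128 [-0.01  -0.049 -0.08 ] [ 0.008  0.049 -0.07 ]
-0.07 243 [-0.009 -0.044 -0.07 ] [ 0.003  0.044 -0.06 ]
-0.06 326 [-0.009 -0.054 -0.06 ] [ 0.012  0.053 -0.05 ]
-0.05 354 [-0.01  -0.053 -0.05 ] [ 0.012  0.053 -0.04 ]
-0.04 362 [ 0.    -0.053 -0.04 ] [ 0.012  0.052 -0.03 ]
-0.03 109 [-0.001 -0.052 -0.03 ] [ 0.012  0.052 -0.026]
shut 51673
-0.1 55 [ 0.006 -0.005 -0.1  ] [ 0.014  0.005 -0.092]
-0.09 46 [ 0.001 -0.005 -0.087] [ 0.011  0.005 -0.083]
-0.08 590 [-0.008 -0.005 -0.079] [ 0.007  0.005 -0.07 ]
-0.07 5 [ 0.001 -0.    -0.07 ] [ 0.003 -0.    -0.069]
-0.06 106 [ 0.01  -0.007 -0.057] [ 0.012  0.006 -0.05 ]
-0.05 195 [ 0.008 -0.008 -0.05 ] [ 0.012  0.008 -0.04 ]
-0.04 193 [ 0.01  -0.009 -0.04 ] [ 0.012  0.009 -0.03 ]
-0.03 59 [ 0.01  -0.009 -0.03 ] [ 0.012  0.009 -0.026]
```

The finger points seen by the wrist camera end 26 mm behind the reported TCP, both open and shut. The first grip was therefore only on the slug's top edge and slipped off. The slug still stands at (0.480,0.323). I'll grip again with the TCP at about 0.006, which is safe either way.

```bash
python3 -m inch '[[87,-1,-3,0,0],[87,-1,-3,0,0],[87,-1,-3,0,0],[87,-1,-3,0,0],[87,-1,-3,0,0],[87,-1,-3,0,0],[87,-1,-3,0,0]]'; python3 -m inch '[[87,0,0,20,0],[87,0,0,45,0],[87,0,0,75,0],[87,0,0,95,0],[87,0,0,110,0],[87,0,0,117,0],[87,0,0,117,0]]'
```

```text
time_s: 4.0
position: [0.4781, 0.3223, 0.1209]
tcp_rot: [[0.142, 0.99, 0.001], [0.99, -0.142, -0.0], [0.0, 0.001, -1.0]]
force: [0.3, -0.1, 0.4]
opening: 0.564
time_s: 4.7
position: [0.4778, 0.322, 0.0031]
tcp_rot: [[0.142, 0.99, -0.0], [0.99, -0.142, -0.001], [-0.001, -0.0, -1.0]]
force: [-0.5, 0.4, 0.6]
opening: 0.998
```

```bash
python3 -m inch '[[0,0,0,0,0],[0,0,0,0,0],[0,0,0,0,0],[0,0,0,0,0],[0,0,0,0,0],[0,0,0,0,0],[0,0,0,0,0],[0,0,0,0,0]]';python3 -m inch '[[0,0,0,0,0],[0,0,0,0,0],[0,0,0,0,0]]'
```

```text
time_s: 5.5
position: [0.4787, 0.3222, 0.0033]
tcp_rot: [[0.142, 0.99, 0.002], [0.99, -0.142, -0.0], [-0.0, 0.002, -1.0]]
force: [2.9, -1.1, 1.6]
opening: 0.352
time_s: 5.8
position: [0.4787, 0.3222, 0.0033]
tcp_rot: [[0.142, 0.99, 0.002], [0.99, -0.142, -0.0], [-0.0, 0.002, -1.0]]
force: [-0.4, -1.1, 0.3]
opening: 0.333
```

Gripped at 29 mm. I'll lift and carry over pocket1.

```bash
python3 -m inch '[[0,0,0,-30,0],[0,0,0,-70,0],[0,0,0,-100,0],[0,-36,30,-110,0],[0,-72,60,-110,0],[0,-107,92,-110,0],[0,-142,122,-110,0],[0,-178,153,-110,0]]';python3 -m inch '[[0,0,0,0,0],[0,0,0,0,0],[0,0,0,0,0]]'
python3 - <<'E'
from h import *
s=bot.read_state();m=vision.camera_model('wrist');p,d=vision.capture('wrist');R=s['tcp_rot'];t=s['position']
cv2.imwrite('pics/w3.png',p[:,:,::-1]);np.save('pics/w3.npy',d);W=cloud(d,m);L=(W-t)@R
print(t,R.round(3),'pocket px',proj([.605,.124,.032],m))
k=(abs(L[...,0])<.03)&(abs(L[...,1])<.014)&(L[...,2]<.03)&(L[...,2]>-.035)
q=L[k];print(k.sum(),q.min(0),q.max(0)); 
for n,c in (('a',(.506,.139)),):
    k=(abs(W[...,2]-.072)<.005)&(np.hypot(W[...,0]-c[0],W[...,1]-c[1])<.025)
    if k.sum()>20: print(n,k.sum(),cv2.minEnclosingCircle(W[k][:,:2].astype(np.float32)*1000))
E
```

```text
time_s: 6.6
position: [0.6039, 0.1229, 0.1126]
tcp_rot: [[0.142, 0.99, -0.001], [0.99, -0.142, -0.0], [-0.0, -0.001, -1.0]]
force: [1.3, -1.1, -4.0]
opening: 0.337
time_s: 6.9
position: [0.6019, 0.1235, 0.1115]
tcp_rot: [[0.142, 0.99, -0.005], [0.99, -0.142, 0.0], [-0.0, -0.005, -1.0]]
force: [-0.0, 0.2, -3.6]
opening: 0.335
[0.60194808 0.12353263 0.11149218] [[ 0.142  0.99  -0.005]
 [ 0.99  -0.142  0.   ]
 [-0.    -0.005 -1.   ]] pocket px [289.19283853 209.05479114]
687 [ 0.00448987 -0.01385917 -0.03487884] [0.01548265 0.01390626 0.00029474]
a 970 ((507.9535217285156, 140.0084228515625), 15.1763916015625)
```

View pics/w3.png

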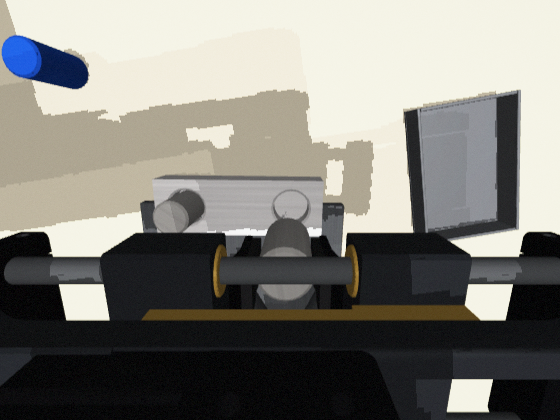

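The picture shows the slug held at (285,255) and the empty pocket rim at (291,206), directly beyond it. I'll fit the rim.

```bash
python3 - <<'E'
from h import *
s=bot.read_state();m=vision.camera_model('wrist');d=np.load('pics/w3.npy');W=cloud(d,m)
K=m['intrinsics'];T=np.linalg.inv(m['camera_from_world'])
hole=((W[...,2]<.0295)).astype(np.uint8); hole[:178]=0; hole[232:]=0; hole[:,:262]=0; hole[:,318:]=0
E=[]
for v in range(180,222):
    c=np.where(hole[v])[0]
    if len(c)>4: E+= [(c[0]-.5,v),(c[-1]+.5,v)]
for u in range(276,306):
    c=np.where(hole[:,u])[0]
    if len(c): E.append((u,c[0]-.5))
E=np.array(E,float)
r=np.c_[(E-K[[0,1],2])/K[0,0],np.ones(len(E))]@T[:3,:3].T
P=T[:3,3]+r*((.0315-T[2,3])/r[:,2:]); 
from scipy.optimize import least_squares
f=least_squares(lambda c:np.hypot(P[:,0]-c[0],P[:,1]-c[1])-c[2],[.606,.126,.018],loss='soft_l1',f_scale=.001)
print(f.x,np.abs(f.fun).mean(),len(E),P.min(0),P.max(0))
c=f.x[:2]-s['position'][:2]; R=s['tcp_rot']; print(s['position'],(R[:2,:2].T@c)*1000)
E
```

```text
[0.60793569 0.13435281 0.02002087] 0.0030679494456886656 88 [0.58861816 0.11260219 0.0315    ] [0.62435455 0.15589127 0.0315    ]
[0.60208078 0.12403533 0.11177847] [11.0383635   4.34562343]
```

```bash
python3 - <<'E'
from h import *
m=vision.camera_model('wrist')
for y in (.122,.124,.126,.128,.130):
    print(y,[proj([.6063+a,y+b,.032],m).round(1).tolist() for a,b in((-.019,0),(.019,0),(.0027,.0188))])
p=cv2.imread('pics/w3.png');d=np.load('pics/w3.npy');W=cloud(d,m)
print(W[176:216:2,291].round(3)[:,1:].tolist())
cv2.imwrite('pics/c3.png',cv2.resize(p[170:240,250:330],None,fx=8,fy=8,interpolation=cv2.INTER_CUBIC))
E
```

```text
0.122 [[271.0, 214.0], [310.5, 208.6], [290.8, 191.7]]
0.124 [[270.7, 212.0], [310.2, 206.6], [290.5, 189.6]]
0.126 [[270.4, 210.0], [310.0, 204.6], [290.2, 187.5]]
0.128 [[270.1, 208.0], [309.7, 202.5], [289.9, 185.4]]
0.13 [[269.7, 206.0], [309.5, 200.5], [289.6, 183.3]]
[[0.152, 0.005], [0.152, 0.019], [0.152, 0.033], [0.15, 0.03], [0.148, 0.031], [0.146, 0.032], [0.144, 0.031], [0.142, 0.029], [0.137, 0.012], [0.135, 0.012], [0.133, 0.012], [0.131, 0.011], [0.128, 0.011], [0.126, 0.012], [0.124, 0.012], [0.122, 0.012], [0.12, 0.011], [0.118, 0.012], [0.116, 0.01], [0.114, 0.01]]
```

View pics/c3.png

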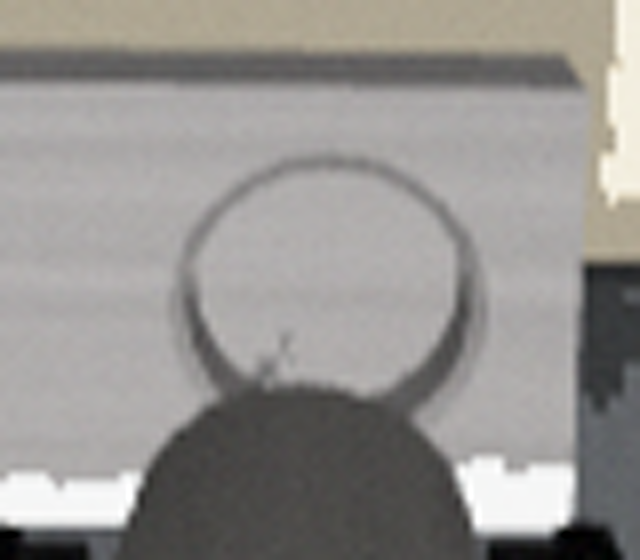

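Rim centre is at about (291,207), giving pocket1 at about (0.6065,0.125). I'll adjust, descend to just above the mouth, then insert.

```bash
python3 -m inch '[[0,1,4,20,0],[0,1,4,50,0],[0,1,4,70,0],[0,1,4,70,0],[0,1,4,70,0]]'
```

```text
time_s: 7.45
position: [0.6053, 0.1257, 0.0418]
tcp_rot: [[0.139, 0.99, -0.005], [0.99, -0.139, 0.0], [-0.0, -0.005, -1.0]]
force: [0.8, -0.4, -2.1]
opening: 0.335
```

```bash
python3 -m inch '[[0,-1,1,4,0],[0,-1,1,10,0],[0,-1,1,16,0],[0,-1,1,21,0],[0,-1,1,25,0],[0,-1,1,25,0]]'
```

```text
time_s: 8.05
position: [0.6053, 0.1244, 0.0159]
tcp_rot: [[0.139, 0.99, -0.007], [0.99, -0.139, 0.0], [-0.001, -0.007, -1.0]]
force: [0.1, -0.4, -3.6]
opening: 0.333
```

It went in freely. I'll release and rise.

```bash
python3 -m inch '[[60,0,0,0,0],[60,0,0,0,0],[60,0,0,0,0],[60,0,0,0,0]]'; python3 -m inch '[[70,0,0,-30,0],[70,0,0,-75,0],[70,0,0,-120,0],[70,0,0,-170,0],[70,0,0,-200,0],[70,0,0,-200,0]]'
python3 - <<'E'
from h import *
p2,d2=vision.capture('top');T=cloud(d2,vision.camera_model('top'))
m=vision.camera_model('wrist');p,d=vision.capture('wrist');W=cloud(d,m)
for n,c in (('new',(.606,.125)),('a',(.507,.139)),('b',(.559,-.1716)),('c',(.461,-.157))):
    for N,C in(('top',T),('wrist',W)):
        k=(C[...,2]>.05)&(C[...,2]<.1)&(np.hypot(C[...,0]-c[0],C[...,1]-c[1])<.022)
        if k.sum()>5:print(n,N,k.sum(),C[k].mean(0).round(4),np.percentile(C[k][:,2],90).round(4))
cv2.imwrite('pics/v4.png',np.hstack([cv2.resize(p2[150:290,180:360],(400,311)),cv2.resize(p,(400,311))])[:,:,::-1])
def leg(C):
    pass
s=bot.read_state();print(s['position'],s['tcp_rot'].round(3))
np.save('pics/t4.npy',d2)
E
```

```text
time_s: 8.45
position: [0.606, 0.1244, 0.0166]
tcp_rot: [[0.139, 0.99, -0.005], [0.99, -0.139, 0.0], [-0.0, -0.005, -1.0]]
force: [0.2, -0.3, -0.6]
opening: 0.613
time_s: 9.05
position: [0.6109, 0.1247, 0.2231]
tcp_rot: [[0.139, 0.99, 0.008], [0.99, -0.139, 0.001], [0.002, 0.007, -1.0]]
force: [1.2, 0.4, -0.6]
opening: 0.808
new wrist 534 [0.6062 0.1264 0.0698] 0.0719
a wrist 598 [0.5101 0.1412 0.0688] 0.0718
b top 68 [ 0.5578 -0.1711  0.0699] 0.0741
c top 73 [ 0.4603 -0.1559  0.07  ] 0.0762
[0.60713234 0.12442315 0.21762043] [[ 0.139  0.99  -0.003]
 [ 0.99  -0.139  0.   ]
 [-0.    -0.003 -1.   ]]
```

View pics/v4.png

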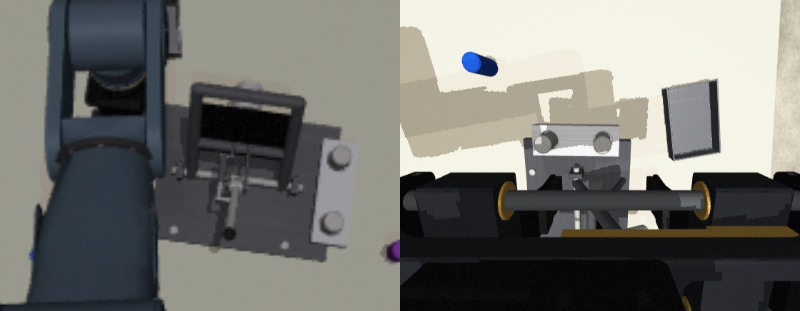

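The left half shows the frame and stand unchanged. The wrist half shows two slugs in the left block, the new one with its top at z 0.072, so it is seated. Next is the kickstand: shut the fingers, turn the jaws along the stand's y, and go over the leg about 66 mm out from the pivot, to about (0.442,-0.001).

```bash
python3 -m inch '[[0,0,0,-35,-0.1],[0,-30,-30,-45,-0.25],[0,-60,-60,-45,-0.4],[0,-90,-90,-45,-0.55],[0,-120,-120,-45,-0.7],[0,-147,-146,-45,-0.85],[0,-147,-146,-45,-1.0],[0,-147,-146,-45,-1.15]]'
```

```text
time_s: 9.95
position: [0.4399, -0.0012, 0.2615]
tcp_rot: [[-0.849, 0.528, -0.008], [0.528, 0.849, 0.001], [0.007, -0.003, -1.0]]
force: [-0.2, 1.2, 0.4]
opening: 0.161
```

```bash
python3 -m inch '[[0,0,0,0,-0.15],[0,0,0,0,-0.3],[0,0,0,0,-0.42],[0,0,0,0,-0.42]]'
python3 - <<'E'
from h import *
m=vision.camera_model('wrist');p,d=vision.capture('wrist');W=cloud(d,m);s=bot.read_state();print(s['position'],s['tcp_rot'].round(3))
p2,d2=vision.capture('scene');m2=vision.camera_model('scene');S=cloud(d2,m2)
cv2.imwrite('pics/v5.png',np.hstack([cv2.resize(p2[130:300,170:370],(400,340)),cv2.resize(p,(400,340))])[:,:,::-1])
E
```

```text
time_s: 10.35
position: [0.4385, -0.0009, 0.2598]
tcp_rot: [[-0.991, 0.136, -0.012], [0.136, 0.991, 0.003], [0.012, 0.001, -1.0]]
force: [-0.1, -0.0, -0.8]
opening: 0.002
[ 0.43875839 -0.00091748  0.26003423] [[-0.99   0.138 -0.011]
 [ 0.138  0.99   0.002]
 [ 0.011  0.001 -1.   ]]
```

View pics/v5.png

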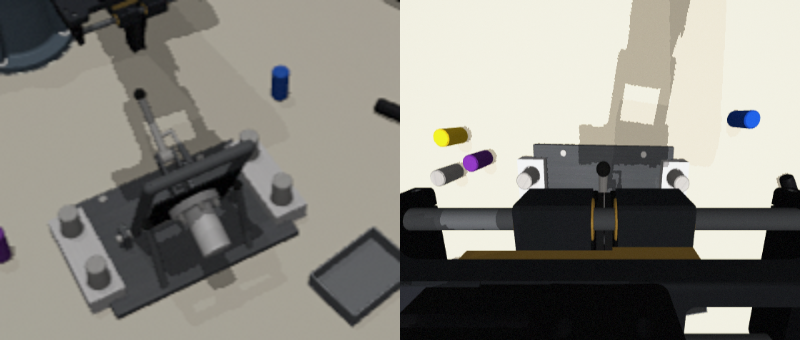

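The scene half shows the fingers above the leg, all four pockets filled, and the foot in line with the fingers (wrist half, 604,168). Now I push down.

```bash
python3 -m inch '[[0,-4,0,40,0],[0,-4,0,75,0],[0,-4,0,90,0],[0,-4,0,105,0],[0,-4,0,120,0],[0,-4,0,135,0],[0,-4,0,150,0],[0,-4,0,165,0]]';python3 -m inch '[[0,0,0,5,0],[0,0,0,8,0],[0,0,0,8,0],[0,0,0,8,0]]'
python3 - <<'E'
from h import *
p,d=vision.capture('wrist');p2,d2=vision.capture('scene')
cv2.imwrite('pics/v6.png',np.hstack([cv2.resize(p2[130:300,170:370],(400,340)),cv2.resize(p,(400,340))])[:,:,::-1])
E
```

```text
time_s: 11.25
position: [0.4408, -0.001, 0.0944]
tcp_rot: [[-0.99, 0.141, -0.011], [0.141, 0.99, 0.002], [0.012, 0.001, -1.0]]
force: [-0.1, 0.6, -1.1]
opening: 0.003
time_s: 11.65
position: [0.4411, -0.0011, 0.0867]
tcp_rot: [[-0.99, 0.141, -0.01], [0.141, 0.99, 0.002], [0.011, 0.001, -1.0]]
force: [-0.4, 0.9, 1.0]
opening: 0.008
```

View pics/v6.png

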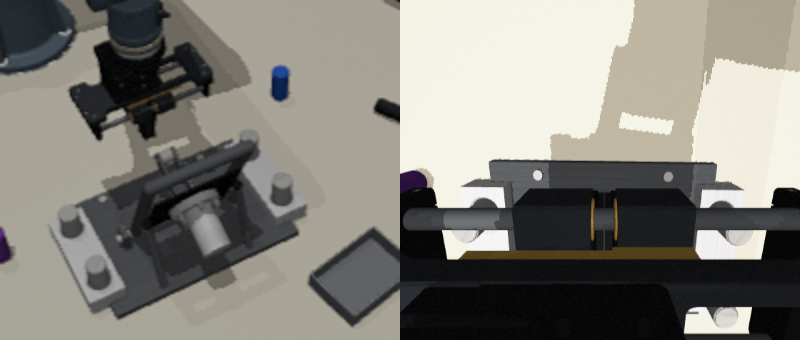

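The leg is gone from view, so it is down, and the tool force is about zero. I'll rise, turn back, open and go above the top bar, predicted at (0.617,-0.028,0.228).

```bash
python3 -m inch '[[40,0,0,-50,0],[60,0,0,-100,0],[87,0,0,-150,0.15],[87,0,0,-190,0.3],[87,0,0,-190,0.45],[87,-40,0,-190,0.6],[87,-80,0,-190,0.75],[87,-110,0,-190,0.9]]'
```

```text
time_s: 12.55
position: [0.5541, -0.0173, 0.2767]
tcp_rot: [[-0.5, 0.866, -0.007], [0.866, 0.5, 0.001], [0.005, -0.006, -1.0]]
force: [0.3, -0.1, -0.1]
opening: 0.654
```

```bash
python3 -m inch '[[87,0,0,0,0.15],[87,-20,25,0,0.3],[87,-40,49,0,0.45],[87,-40,49,0,0.6],[87,-40,49,0,0.675],[87,-40,49,0,0.675]]'
python3 - <<'E'
from h import *
s=bot.read_state();m=vision.camera_model('wrist');p,d=vision.capture('wrist');W=cloud(d,m);print(s['position'],s['tcp_rot'].round(3),s['opening'])
p2,d2=vision.capture('scene');S=cloud(d2,vision.camera_model('scene'));d3=vision.capture('top')[1];T=cloud(d3,vision.camera_model('top'))
o=np.array([.534,-.015]);a=np.radians(-8.7);X=np.array([np.cos(a),np.sin(a)]);Y=np.array([-X[1],X[0]])
for n,C in (('wrist',W),('scene',S),('top',T)):
    q=np.stack([(C[...,:2]-o)@X,(C[...,:2]-o)@Y,C[...,2]],-1)
    k=(abs(q[...,1])<55)&(abs(q[...,1])<.055)&(abs(q[...,0]-.084)<.02)&(abs(q[...,2]-.23)<.014)
    if k.sum()>5:
        r=q[k];j=r[:,2]>np.percentile(r[:,2],80);print(n,k.sum(),r.mean(0).round(4),'top pts',r[j].mean(0).round(4), r.min(0).round(3),r.max(0).round(3))
cv2.imwrite('pics/v7.png',np.hstack([cv2.resize(p2[130:300,170:370],(400,340)),cv2.resize(p,(400,340))])[:,:,::-1])
E
```

```text
time_s: 13.15
position: [0.6164, -0.0275, 0.2763]
tcp_rot: [[0.151, 0.988, -0.007], [0.988, -0.151, 0.001], [0.0, -0.008, -1.0]]
force: [0.7, -0.2, -0.3]
opening: 0.992
[ 0.61641319 -0.02752443  0.27626764] [[ 0.151  0.988 -0.007]
 [ 0.988 -0.151  0.001]
 [ 0.    -0.008 -1.   ]] 0.992034356248175
wrist 2167 [0.0842 0.0139 0.2344] top pts [0.0841 0.0131 0.2365] [ 0.075 -0.032  0.227] [0.093 0.055 0.238]
scene 283 [ 0.0897 -0.0027  0.2348] top pts [ 0.0877 -0.0031  0.2391] [ 0.078 -0.055  0.223] [0.096 0.054 0.242]
top 40 [0.0827 0.0164 0.236 ] top pts [0.0821 0.0123 0.2409] [ 0.075 -0.043  0.23 ] [0.089 0.054 0.244]
```

View pics/v7.png

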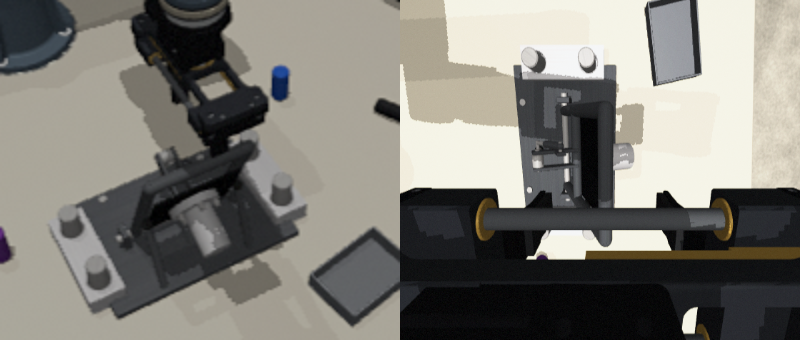

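The bar is centred between the open fingers (stand x 0.084, top z 0.237), and no leg points to -x any more. I'll descend and grip.

```bash
python3 -m inch '[[87,0,0,30,0],[87,0,0,60,0],[87,0,0,80,0],[87,0,0,88,0],[87,0,0,88,0]]';python3 -m inch '[[0,0,0,0,0],[0,0,0,0,0],[0,0,0,0,0],[0,0,0,0,0],[0,0,0,0,0],[0,0,0,0,0],[0,0,0,0,0],[0,0,0,0,0]]';python3 -m inch '[[0,0,0,0,0],[0,0,0,0,0],[0,0,0,0,0],[0,0,0,0,0]]'
```

```text
time_s: 13.8
position: [0.6148, -0.0272, 0.1876]
tcp_rot: [[0.149, 0.989, -0.009], [0.989, -0.149, 0.002], [0.0, -0.01, -1.0]]
force: [-0.2, -0.5, -0.1]
opening: 0.998
time_s: 14.6
position: [0.6148, -0.0272, 0.1876]
tcp_rot: [[0.149, 0.989, -0.009], [0.989, -0.149, 0.002], [0.0, -0.01, -1.0]]
force: [-0.5, 0.3, -0.1]
opening: 0.352
time_s: 15.0
position: [0.6162, -0.0274, 0.1879]
tcp_rot: [[0.149, 0.989, -0.007], [0.989, -0.149, 0.002], [0.001, -0.007, -1.0]]
force: [3.6, -0.4, -0.6]
opening: 0.193
```

Gripped on the bar (17 mm). I'll swing it up along the 215 mm arc.

```bash
python3 -m inch '[[0,0,-10,-4,0],[0,0,-20,-7,0],[0,0,-30,-10,0],[0,0,-41,-13,0],[0,0,-52,-15,0],[0,0,-62,-16,0],[0,0,-73,-17,0],[0,0,-83,-17,0]]';python3 -m inch '[[0,0,0,0,0],[0,0,0,0,0],[0,0,0,0,0]]'
python3 - <<'E'
from h import *
s=bot.read_state();m=vision.camera_model('wrist');p,d=vision.capture('wrist');W=cloud(d,m);print(s['position'],s['force'],s['opening'])
p2,d2=vision.capture('scene');m2=vision.camera_model('scene');S=cloud(d2,m2);d3=vision.capture('top')[1];T=cloud(d3,vision.camera_model('top'))
o=np.array([.534,-.015]);a=np.radians(-8.7);X=np.array([np.cos(a),np.sin(a)]);Y=np.array([-X[1],X[0]])
print('tcp stand',(s['position'][:2]-o)@X,(s['position'][:2]-o)@Y)
for n,C in (('wrist',W),('scene',S),('top',T)):
    q=np.stack([(C[...,:2]-o)@X,(C[...,:2]-o)@Y,C[...,2]],-1)
    for z in (.13,.17,.21,.245):
        k=(abs(abs(q[...,1])-.069)<.011)&(abs(q[...,0])<.05)&(abs(q[...,2]-z)<.012)
        if k.sum()>5:print(n,z,k.sum(),np.median(q[k],0).round(4),q[k][:,2].max())
for n,c in (('new',(.606,.125)),('a',(.507,.139)),('b',(.559,-.1716)),('c',(.461,-.157)),('spare1',(.4346,-.3269))):
    for N,C in (('top',T),('scene',S)):
        k=(C[...,2]>.05)&(C[...,2]<.1)&(np.hypot(C[...,0]-c[0],C[...,1]-c[1])<.022)
        if k.sum()>5:print(n,N,k.sum(),C[k].mean(0).round(4),np.percentile(C[k][:,2],90).round(4))
cv2.imwrite('pics/v8.png',np.hstack([cv2.resize(p2[130:300,170:370],(400,340)),cv2.resize(p,(400,340))])[:,:,::-1])
E
```

```text
time_s: 15.8
position: [0.5342, -0.0147, 0.2069]
tcp_rot: [[0.149, 0.989, -0.004], [0.989, -0.149, 0.001], [0.001, -0.004, -1.0]]
force: [4.4, 2.2, 2.3]
opening: 0.199
time_s: 16.1
position: [0.5338, -0.0146, 0.2068]
tcp_rot: [[0.149, 0.989, -0.005], [0.989, -0.149, 0.002], [0.001, -0.005, -1.0]]
force: [2.6, 0.5, 3.3]
opening: 0.194
[ 0.53375141 -0.01464418  0.20676972] [2.63707762 0.52609383 3.30338558] 0.1942048125393801
tcp stand -0.00029955576670698795 0.0003141199886822212
wrist 0.13 22 [0.0492 0.0692 0.1192] 0.1209091429335043
wrist 0.245 1315 [-1.000e-04  6.710e-02  2.515e-01] 0.25495349009822055
scene 0.13 80 [ 0.01   -0.0643  0.1289] 0.14148654931684868
scene 0.17 75 [ 0.0101 -0.0651  0.171 ] 0.18199992330756642
scene 0.21 57 [ 0.0089 -0.07    0.2072] 0.22156849682138569
scene 0.245 75 [ 0.007  -0.0706  0.2496] 0.2567212050054307
top 0.13 10 [-0.0068  0.0598  0.1255] 0.13676291362663195
top 0.17 8 [-0.0084 -0.0702  0.169 ] 0.18035641058317764
top 0.245 27 [-0.0036 -0.0713  0.2493] 0.25698752564110694
new top 70 [0.6025 0.1236 0.0707] 0.0769
new scene 109 [0.6112 0.1205 0.068 ] 0.0756
a top 72 [0.5061 0.138  0.0698] 0.0749
a scene 96 [0.514  0.1365 0.0672] 0.075
b top 69 [ 0.5579 -0.1714  0.07  ] 0.0759
b scene 118 [ 0.5662 -0.1737  0.0688] 0.0749
c top 72 [ 0.4605 -0.1563  0.069 ] 0.0735
c scene 114 [ 0.4683 -0.1582  0.0686] 0.0754
spare1 top 69 [ 0.4347 -0.3272  0.0584] 0.0633
spare1 scene 101 [ 0.4405 -0.3281  0.0592] 0.0627
```

View pics/v8.png

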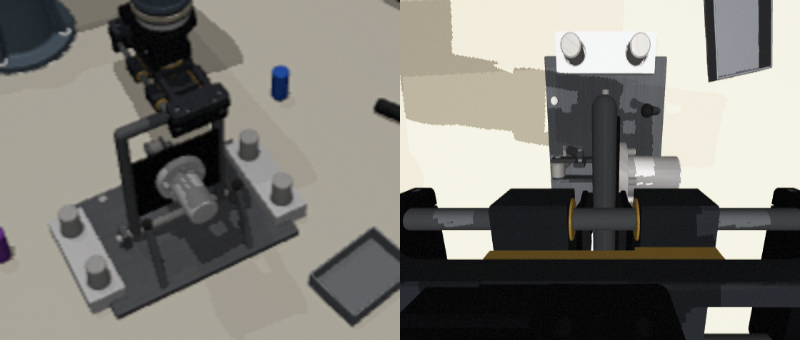

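The last picture shows the frame upright in the grip (scene half, 175,150) and all pockets filled. I'll check the kickstand numerically from depth while holding a little longer, then hand in.

```bash
python3 -m inch '[[0,0,0,0,0],[0,0,0,0,0],[0,0,0,0,0],[0,0,0,0,0]]'; python3 - <<'E'
from h import *
o=np.array([.534,-.015]);a=np.radians(-8.7);X=np.array([np.cos(a),np.sin(a)]);Y=np.array([-X[1],X[0]])
for n in ('top','scene','wrist'):
    d=vision.capture(n)[1];C=cloud(d,vision.camera_model(n))
    q=np.stack([(C[...,:2]-o)@X,(C[...,:2]-o)@Y,C[...,2]],-1)
    f=(abs(q[...,1])<.02)&(q[...,0]<-.1)&(q[...,0]>-.17)&(q[...,2]>.08)&(q[...,2]<.19)
    k=(abs(q[...,1])<.01)&(q[...,0]<-.035)&(q[...,0]>-.08)&(q[...,2]>.018)&(q[...,2]<.095)
    print(n,'folded',f.sum(),'down',k.sum(), q[k].mean(0).round(3) if k.sum() else '')
E
```

```text
time_s: 16.65
position: [0.5341, -0.0147, 0.2068]
tcp_rot: [[0.149, 0.989, -0.005], [0.989, -0.149, 0.002], [0.001, -0.005, -1.0]]
force: [3.1, 0.1, 2.5]
opening: 0.198
top folded 0 down 0 
scene folded 0 down 0 
wrist folded 0 down 33 [-0.056 -0.     0.079]
```

```bash
python3 -c "
from rig import bot
print(bot.hand_in(), bot.read_state()['force'])"
```

```text
the job is handed in; nothing more can be done
the job is handed in; nothing more can be done
```

I handed the job in at about 17 s with the arm still holding the frame upright; the hand-in gives no verdict, so success isn't confirmed.

**What I did**
- I put spare0 into the empty left far pocket (pocket1).
- I pushed the kickstand over centre with the shut fingers.
- I gripped the top bar and swung the frame upright.

**Last checks**
- **Slug:** its top is about 72 mm above the bench, so it is fully down. It measured about 1 mm from where the other slugs put the pocket's centre.
- **Other slugs and spare1:** all within about 1 mm of their start positions.
- **Kickstand:** no depth points where the folded leg would be, and 33 wrist-camera points where the lowered leg should be. The top and scene cameras could not see the leg, so I have no direct reading of its angle.
- **Frame:** top bar within 1 mm of upright, grip closed on the bar, about 3–4 N on the wrist.
- **Bystanders:** I did not measure the screwdriver, tray or tin at the end, but no move went near them.

**What went wrong or disagreed**
- **First grasp:** it slipped off the slug's top edge without tipping it. The wrist camera shows the fingertips about 26 mm behind the reported TCP, so I corrected for that from then on.
- **Cameras:** the top and wrist cameras disagreed by 1–2 mm. One rim fit of the pocket was poor, and I set it aside and located the rim by eye in a close crop.

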